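# Hang the specimen basket on the spring balance

### The job

Pick up the specimen basket by its orange grip block and hang its bail in the hook of the spring balance arm, then ease it down gently until the arm carries the basket's whole weight and has settled. Only then let go, so that the arm neither drops nor springs back at release, and never force the arm down. Leave the basket hanging freely and still, and leave the jar, the loupe and the dish undisturbed.

Things in the scene. Friction and masses are not known exactly. Their poses are not given: they have to be found in the camera images.
- stand: Green spring balance stand, fixed to the table: foot plate 150x130x12 mm, post 230 mm high with a white scale card. Origin on the table below the arm's hinge; the arm reaches 315 mm out along the stand's own -x axis (the foot extends 110 mm to +x). The hinge axis is level, along the stand's y, 207 mm above the table.
- balance_arm (a joint): Sink angle of the balance arm (rad): 0 = unloaded, at its upper stop, 0.17 rad above level; grows as it sinks; lower stop 0.45. Preloaded damped spring: the hook starts to sink at about 1.2 N, then 13 mm (0.048 rad) per further newton. It must not turn faster than 0.25 rad/s once let go (0.6 while held); letting go 0.5 N out of balance, or with some newtons of sideways strain, does that.
- saddle (a point): Bottom of the hook's dip, on top of the 8 mm round hook bar, 280 mm from the hinge, about 245 mm above the table when unloaded; the bail's apex comes to rest here. Axes are those of the stand when the joint reads 0; -x points out to the hook's tip. The dip rises to both sides.
- hook_tip (a point): Top of the hook's upturned tip, about 32 mm farther out (along -x) than the saddle and about 30 mm higher when unloaded. The bail must pass over it from outside, moving toward the stand, and then come down into the dip.
- basket: Aluminium specimen basket: 92x92x30 mm tray with three small fossils fixed in it and a stiff fixed bail of 5 mm wire. Origin: centre of its underside. The bail stands in the basket's y-z plane, 100 mm wide at the tray, 44 mm wide from z = 85 to 105 mm, with a roof-shaped top, ridge at z = 122 mm; one looks through it along the basket's x. Weighs 0.25 to 0.9 kg, not known beforehand.
- bail_apex (a point): Underside of the bail's ridge, 119 mm above the basket's underside, on its centre line: the point that sits on the hook.
- grip_block (a point): Point to grip: on the centre line of the orange grip block above the bail's ridge, 149 mm above the basket's underside (30 mm above bail_apex). The block is 14 mm (basket x) by 18 mm (basket y) by 38 mm high, from z = 127 to 165 mm. Grip it from above across the 18 mm, fingers closing along the basket's y, so that the fingers straddle the hook.
- jar: Clear jar with red lid, 52 mm wide, 67 mm high, loose; bystander. Origin: centre of its underside.
- loupe_by: Black loupe, 36 mm wide, 27 mm high, loose; bystander. Origin: centre of its underside.
- dish: Round glass dish, 67 mm wide, 15 mm high, loose; bystander. Origin: centre of its underside.

How it is judged:
By the outcome, as a careful person would: the job done as asked, in the order asked, and still so for the second after the job is handed in, with the robot touching nothing.
It also fails if it takes over 58 s, if anything falls off the work surface, if the arm or the gripper's body presses on something with over 40 N, if the wrist force passes 120 N, or if a joint passes its speed limit or range.

### The arm

A 6-joint arm with a two-finger parallel gripper is mounted at the origin on a cart in front of the work surface, level with it; the furniture and walls round the work are solid. World frame = base frame: x ahead of the robot, y to its left, z up, the work surface at z = 0. Lengths are in m, angles in degrees, forces in N, time in s.
With the tool pointing down it reaches from about 0.375 to 0.75 m from the base axis. Payload 9 kg.
Tool frame: the origin (TCP) lies where the fingers leave the gripper's body, on its centre line; the fingertips stand 73 mm ahead of it and the grasp point (between the pads) lies 54 mm ahead of it (robot.tip_reach is the distance from the TCP to the fingertips, in m); z points along the fingers, y is the line along which they close (so a half turn about z gives the same grasp; the last joint's range is limited). The gripper opens to 85 mm and grips with 20 to 120 N. Pads are 22 mm wide; open, the fingers measure 114 mm over their backs; the gripper's body (76 mm by 85 mm) begins 54 mm behind the grasp point. The pads swing forward as they close: fully open they stand 13 mm farther back than shut.
Start: joints at [53.13, 5.964, 5.575, 89.605, 0, 77.527], TCP at [0.248, 0.546, 0.304] pointing down, gripper open.
Joint ranges: [-171.21, 171.21], [-48.23, 106.86], [-62.78, 66.21], [-105.2, 120.99], [-86.42, 89.51], [-180, 180]. Speed limits (degrees/s): [127.2, 127.2, 147.25, 180, 180, 180].

### API

Orientations are given as [roll, pitch, yaw] about the fixed x, y, z axes, in that order (R = Rz(yaw) Ry(pitch) Rx(roll)).
In Python, from plant import robot gives the robot as it stands. Calls block until the motion is done:
- robot.move_pose(position, orientation): joint-space move of the TCP to a pose.
- robot.line_to(position, vel=0.15, rotation=None, guard=None): straight line of the TCP; rotation=None keeps the orientation; vel is the mean speed in m/s. With guard (N) it stops when the force on the tool has changed by that much, and returns True; else False.
- robot.goto_joints(angles): joint-space move.
- robot.set_gripper(opening): finger opening in m; the grip force is fixed at half the most; returns when the fingers have stopped.
- robot.pause(seconds).
- robot.ik(position, orientation): joint angles nearest the present ones, or None.
- robot.observe(): the state.
- robot.grab_frame(name): name is "side" or "top" or "wrist"; returns the picture (480x640x3 uint8, blue, green, red); there is no depth.
- robot.get_calibration(name): a dict with "vertical_fov" (degrees; the focal length in pixels is half the picture's height over the tangent of half this angle, whatever the lens; pixels are square), "cx", "cy" (the principal point, pixels), "rvec" (rotation vector, rad) and "tvec" (3), from world to camera coordinates, as OpenCV has them. Camera axes: x right, y down, z forward; pixel columns grow to the right and rows downward; lengths in m; the calibration is good to about 2 mm. A picture is of the moment at which its call begins: read the wrist's pose just before it. get_calibration takes no time and is no camera call; for the wrist camera it gives the pose at the moment of the call.
A pose or a line that the arm cannot do raises robot.IKError and nothing moves.
- robot.job_done(): hands the job in; it is judged then, once.
The state is a dict: "time": time; "q": joint angles; "qvel": joint speeds; "joint_torque": joint torques, N m; "tool_pos": TCP position; "tcp_rot": TCP orientation; "ft_force": force on the tool from outside, world axes, zero at the start; "torque": the same for the moment, N m; "gripper_width": finger opening in m; "gripper_force": force on a finger pad.
Only numpy, scipy, OpenCV 4.12 (cv2) and the standard library are available. Lean on these libraries where they do the work, as an engineer would, in place of code of your own. Each camera call takes 0.05 s, during which the arm holds its last target. There are 200 camera calls.

## Working session

There is one attempt and no reset: what is moved stays moved. The work goes in short steps, each a Python script; the robot and the scene stay as the last script left them, time stands still between calls to the robot, and variables do not carry over. Pictures are saved under pics/ and viewed, at most 10 in all, crops included, and the job is handed in when it is done.

```bash
ls; mkdir -p pics; python3 - <<'E'
from plant import robot
import cv2,numpy as np
a=robot.grab_frame("side");b=robot.grab_frame("top")
cv2.imwrite("pics/side.png",a);cv2.imwrite("pics/top.png",b)
for n in("side","top","wrist"):print(n,robot.get_calibration(n))
print(robot.observe())
E
```

```text
pics
side {'vertical_fov': 50.66954626439154, 'cx': 322.60479603889854, 'cy': 240.5319178344405, 'rvec': array([ 2.15722023, -0.4243784 ,  0.23657946]), 'tvec': array([-0.55369982,  0.25914024,  1.15048986])}
top {'vertical_fov': 54.80010312385638, 'cx': 319.9854023779292, 'cy': 233.19384168061626, 'rvec': array([ 2.0118374 , -2.2145731 ,  0.22715274]), 'tvec': array([0.05758257, 0.5867923 , 1.34659154])}
wrist {'vertical_fov': 68.24793325788477, 'cx': 318.7416769169211, 'cy': 247.80787596025144, 'rvec': array([-2.40791356, -1.54969657, -0.24703369]), 'tvec': array([-0.59982673, -0.039974  ,  0.38061072])}
{'time': 0.1, 'q': array([ 5.31310396e+01,  5.99658049e+00,  5.53437995e+00,  8.96049132e+01,
       -2.65744243e-03,  7.75254799e+01]), 'qvel': array([ 0.01897806, -0.02912729,  0.1122644 , -0.0143073 , -0.03081196,
        0.01740035]), 'joint_torque': array([ 7.51304993e-03, -5.58207536e+01,  5.04720211e+01,  1.29537407e-02,
       -2.29703546e-04, -6.38119718e-05]), 'tool_pos': array([0.24769899, 0.54626345, 0.30321342]), 'tcp_rot': array([-1.79933897e+02, -1.19022225e-02,  1.55605554e+02]), 'ft_force': array([-0.39321361,  0.33766801,  0.62851183]), 'torque': array([ 0.0378246 , -0.01315218, -0.00949405]), 'gripper_force': 0.0, 'gripper_width': 0.08515969078025963}
```

View pics/side.png

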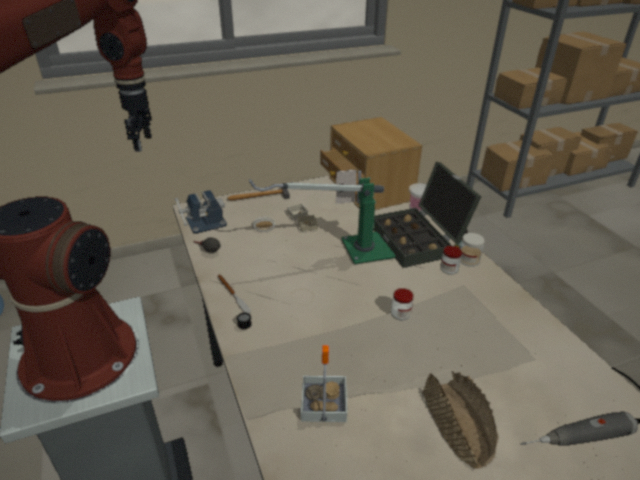

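View pics/top.png

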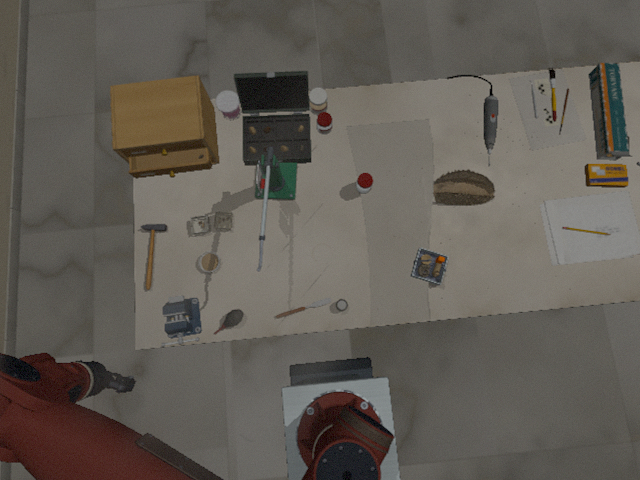

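Side view: orange block at (325,354), tray at (324,399), arm from (370,188) to the hook near (252,185). Top view: block (441,259), arm from (265,158) to a hook end near (261,268), jar at (365,181). I'll zoom in on these for accuracy.

```bash
cat > h.py <<'E'
import cv2,numpy as np
from plant import robot
def cal(n,c=None):
    c=c or robot.get_calibration(n)
    f=240/np.tan(np.radians(c["vertical_fov"]/2))
    K=np.array([[f,0,c["cx"]],[0,f,c["cy"]],[0,0,1]])
    return K,cv2.Rodrigues(c["rvec"])[0],np.array(c["tvec"]).ravel()
def ray(C,p):
    K,R,t=C; d=R.T@np.linalg.solve(K,[p[0],p[1],1.]); return -R.T@t,d/np.linalg.norm(d)
def plane(C,p,z):
    o,d=ray(C,p); return o+d*(z-o[2])/d[2]
def tri(C1,p1,C2,p2):
    o1,d1=ray(C1,p1);o2,d2=ray(C2,p2)
    s=np.linalg.lstsq(np.c_[d1,-d2],o2-o1,rcond=None)[0]
    a,b=o1+s[0]*d1,o2+s[1]*d2
    return (a+b)/2,np.linalg.norm(a-b)
def proj(C,P):
    K,R,t=C; q=K@(R@np.asarray(P,float)+t); return q[:2]/q[2]
def orange(im):
    h=cv2.cvtColor(im,cv2.COLOR_BGR2HSV)
    return cv2.inRange(h,(5,190,120),(16,255,255))
def blob(m,near=None):
    n,l,s,c=cv2.connectedComponentsWithStats(m)
    return [(c[i].round(1),s[i]) for i in range(1,n) if s[i][4]>15]
E
python3 - <<'E'
from h import *
a=cv2.imread("pics/side.png");b=cv2.imread("pics/top.png")
S,T=cal("side"),cal("top")
print(blob(orange(a)),blob(orange(b)))
def crop(im,x,y,w,h):return cv2.resize(im[y:y+h,x:x+w],(400,300),interpolation=cv2.INTER_CUBIC)
m=np.vstack([np.hstack([crop(a,240,165,160,120),crop(a,280,335,100,75)]),np.hstack([crop(b,220,150,160,120),crop(b,390,230,80,60)])])
cv2.imwrite("pics/m.png",m)
print(tri(S,(325,354),T,(441,259)),tri(S,(370,188),T,(265,158)),plane(T,(365,181),.067))
E
```

```text
[(array([325. , 353.9]), array([323, 346,   5,  17,  84], dtype=int32))] [(array([607. , 109.7]), array([602,  64,  11,  86, 185], dtype=int32)), (array([441.4, 258.7]), array([439, 256,   6,   6,  26], dtype=int32))]
(array([ 0.46521166, -0.32919543,  0.14806071]), np.float64(0.0006801222348821338)) (array([0.79486332, 0.13781955, 0.19575592]), np.float64(0.002339355493779642)) [ 0.73950014 -0.15339262  0.067     ]
```

View pics/m.png

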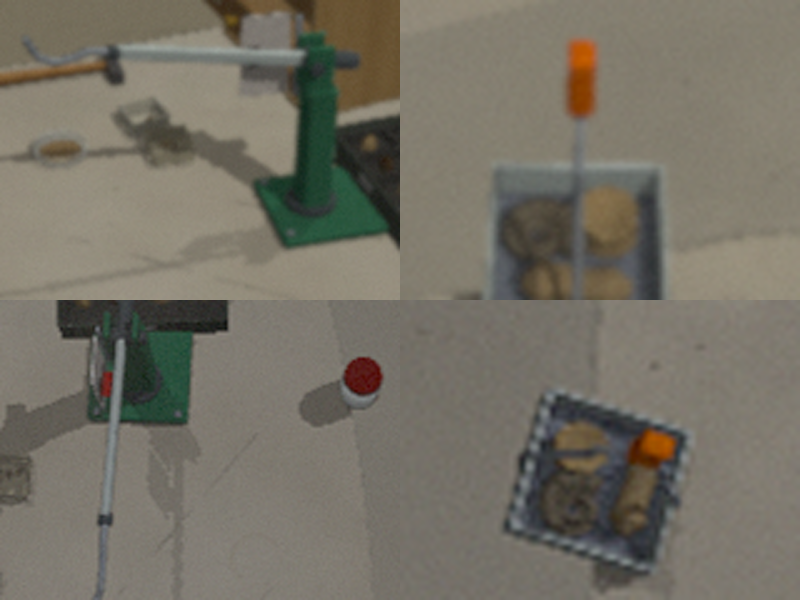

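Crop shows: hook tip at side ≈(251,182), collar at side (285,186) / top (262,238), hook end at top ≈(259,269), tray corners clear; bail lies left-right in the top view (roughly world y).

```bash
python3 - <<'E'
from h import *
S,T,W=cal("side"),cal("top"),cal("wrist")
for n,C in(("S",S),("T",T)):print(n,ray(C,(320,240)))
c=[plane(T,(390+(x-400)/5,230+(y-300)/5),.03)[:2] for x,y in((545,395),(690,430),(652,570),(508,530))]
c=np.array(c);print(c,c.mean(0))
for i in range(4):
    d=c[(i+1)%4]-c[i];print(np.linalg.norm(d),np.degrees(np.arctan2(d[1],d[0])))
print("collar",tri(S,(284.8,185.8),T,(262,238)))
print("tip",tri(S,(251.2,181.8),T,(259.2,269.5)))
print("foot",[plane(T,(220+x/2.5,150+y/2.5),.012)[:2] for x,y in((88,122),(187,122),(192,34))])
print("footS",[plane(S,(240+x/2.5,165+y/2.5),.012)[:2] for x,y in((253,183),(290,243),(393,230))])
from scipy.spatial.transform import Rotation as Ro
o=robot.observe();R=Ro.from_euler('xyz',o["tcp_rot"],degrees=True).as_matrix()
K,Rw,t=W;print("cam in tcp",R.T@(-Rw.T@t-o["tool_pos"]),"\n",R.T@Rw.T)
for P in([.5,.13,.5],[.42,.13,.5],[.47,-.33,.4],[.47,-.33,.2],[.5,.13,.36]):
  for y in(90,-90,70,110,0,180): 
    q=robot.ik(P,[180,0,y]);print(P,y,None if q is None else np.round(q))
E
```

```text
S (array([ 0.19739573, -0.93571228,  0.88478332]), array([ 0.31610467,  0.75195452, -0.57848271]))
T (array([0.30140662, 0.02501164, 1.43856811]), array([ 0.1904053 , -0.01559918, -0.98158163]))
[[ 0.51718292 -0.29864095]
 [ 0.48699533 -0.38429708]
 [ 0.40408323 -0.34828072]
 [ 0.43659397 -0.26458921]] [ 0.46121386 -0.32395199]
0.09081994471258645 -109.41386906928368
0.09039687763562425 156.52025567482042
0.08978427797340474 68.77087834929769
0.08748771621841563 -22.90581312126398
collar (array([0.5551465 , 0.15746188, 0.24125835]), np.float64(0.0029218738517417793))
tip (array([0.46970501, 0.16763523, 0.26474186]), np.float64(0.004002482741750904))
foot [array([0.73168534, 0.1958902 ]), array([0.71949288, 0.06976209]), array([0.83724474, 0.05327314])]
footS [array([0.73688991, 0.18403971]), array([0.72724748, 0.06198033]), array([0.84707077, 0.04029496])]
cam in tcp [ 0.08003701  0.0004567  -0.07019023] 
 [[-1.49569716e-03 -9.49867645e-01 -3.12648716e-01]
 [ 9.99998875e-01 -1.45583030e-03 -3.60946241e-04]
 [-1.12312319e-04 -3.12648905e-01  9.49868754e-01]]
[0.5, 0.13, 0.5] 90 [  0. 
[... 891 characters left out ...]
132.]
[0.47, -0.33, 0.4] 180 [-48.   4.  14. 100.   0. -48.]
[0.47, -0.33, 0.2] 90 [-48.   2. -10.  79.   0.  42.]
[0.47, -0.33, 0.2] -90 [ -48.    2.  -10.   79.    0. -138.]
[0.47, -0.33, 0.2] 70 [-48.   2. -10.  79.   0.  62.]
[0.47, -0.33, 0.2] 110 [-48.   2. -10.  79.   0.  22.]
[0.47, -0.33, 0.2] 0 [-48.   2. -10.  79.   0. 132.]
[0.47, -0.33, 0.2] 180 [-48.   2. -10.  79.   0. -48.]
[0.5, 0.13, 0.36] 90 [ 0. -7. -2. 96.  0. 90.]
[0.5, 0.13, 0.36] -90 [  0.  -7.  -2.  96.   0. -90.]
[0.5, 0.13, 0.36] 70 [  0.  -7.  -2.  96.   0. 110.]
[0.5, 0.13, 0.36] 110 [ 0. -7. -2. 96.  0. 70.]
[0.5, 0.13, 0.36] 0 [   0.   -7.   -2.   96.    0. -180.]
[0.5, 0.13, 0.36] 180 [ 0. -7. -2. 96.  0.  0.]
```

```bash
python3 - <<'E'
from h import *
import pickle
D={}
def snap(k):
    robot.pause(.2); c=robot.get_calibration("wrist"); im=robot.grab_frame("wrist"); D[k]=c; cv2.imwrite(f"pics/w_{k}.png",im); return im
robot.move_pose([.52,.24,.48],[180,0,173]); a=snap("h1")
robot.line_to([.52,.12,.48],vel=.25); b=snap("h2")
robot.move_pose([.48,-.32,.42],[180,0,158.3]); c=snap("b")
pickle.dump(D,open("D.pkl","wb"))
print(robot.observe()["time"],robot.observe()["tool_pos"],robot.observe()["tcp_rot"])
cv2.imwrite("pics/hh.png",np.vstack([np.hstack([cv2.resize(x,(400,300)) for x in(a,b)]),np.hstack([cv2.resize(c,(400,300)),np.zeros((300,400,3),np.uint8)])]))
E
```

```text
4.75 [ 0.48039383 -0.31937538  0.42019989] [-1.79994065e+02  1.78396665e-02  1.58366776e+02]
```

View pics/hh.png

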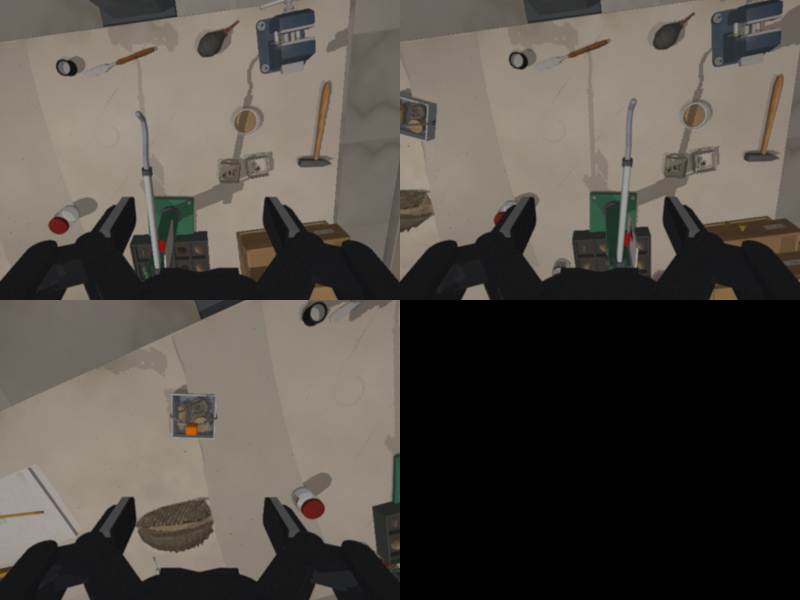

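Wrist views show the hook clearly (h1 at ≈(222,185)–(235,270) px, h2 at ≈(370,165)–(363,255)), basket square with the tool at (308,185)–(308,205 block). Zooming.

```bash
python3 - <<'E'
from h import *
a,b,c=[cv2.imread(f"pics/w_{k}.png") for k in("h1","h2","b")]
cr=lambda im,x,y,w,h,W,H:cv2.resize(im[y:y+h,x:x+w],(W,H),interpolation=cv2.INTER_CUBIC)
m=np.hstack([cr(a,200,170,50,120,250,600),cr(b,340,150,50,120,250,600),np.vstack([cr(c,264,140,90,90,300,300),cr(c,264,140,90,90,300,300)*0])])
cv2.imwrite("pics/z.png",m);print(blob(orange(c)))
E
```

```text
[(array([305.9, 208.4]), array([297, 202,  18,  14, 229], dtype=int32))]
```

View pics/z.png

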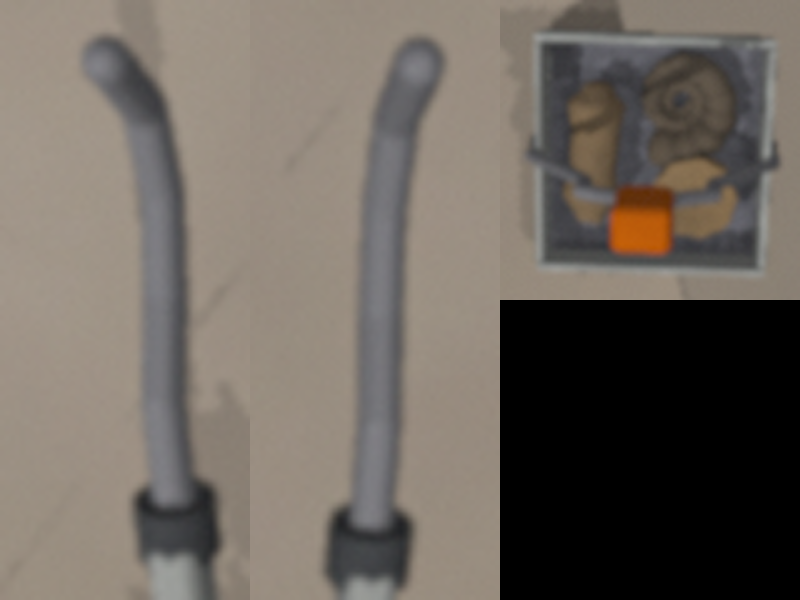

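```bash
python3 - <<'E'
from h import *
import pickle
D=pickle.load(open("D.pkl","rb"));H1,H2,B=[cal("",D[k]) for k in("h1","h2","b")]
u=lambda X,Y,x0,y0,s:(x0+(X+.5)/s-.5,y0+(Y+.5)/s-.5)
pa,pb=(lambda X,Y:u(X,Y,200,170,5)),(lambda X,Y:u(X-250,Y,340,150,5))
P={}
for n,p,q in(("tip",(103,58),(418,60)),("collar",(176,522),(369,548))):
    P[n]=tri(H1,pa(*p),H2,pb(*q));print(n,P[n])
d=P["collar"][0]-P["tip"][0];print("yaw",np.degrees(np.arctan2(d[1],d[0])))
# hook bar centreline by intersecting rays with z planes near dip
for z in(.24,.245):
  print(z,[plane(H1,pa(*p),z)[:2].round(4) for p in((148,120),(163,250),(163,400),(170,480))],[plane(H2,pb(*p),z)[:2].round(4) for p in((392,130),(382,250),(377,400),(373,500))])
b=lambda X,Y:u(X-500,Y,264,140,10/3)
print("block",plane(B,b(641,229),.165))
c=np.array([plane(B,b(*p),.03)[:2] for p in((538,36),(776,42),(763,268),(540,266))]);print(c.mean(0))
for i in range(4):
    e=c[(i+1)%4]-c[i];print(np.linalg.norm(e),np.degrees(np.arctan2(e[1],e[0])))
S,T=cal("side"),cal("top");print("blockST",tri(S,(325,353.9),T,(441.4,258.7)))
E
```

```text
tip (array([0.46772057, 0.16980688, 0.27101436]), np.float64(7.056367319675182e-05))
collar (array([0.55588982, 0.15800132, 0.24539498]), np.float64(0.00043667659558660005))
yaw -7.626353886263113
0.24 [array([0.4823, 0.1664]), array([0.5056, 0.1644]), array([0.5335, 0.1588]), array([0.5492, 0.1569])] [array([0.482 , 0.1688]), array([0.5026, 0.1654]), array([0.5299, 0.1623]), array([0.5488, 0.16  ])]
0.245 [array([0.4816, 0.1678]), array([0.5045, 0.1658]), array([0.532 , 0.1602]), array([0.5475, 0.1584])] [array([0.4813, 0.1682]), array([0.5016, 0.1648]), array([0.5284, 0.1618]), array([0.5471, 0.1595])]
block [ 0.46545363 -0.32574257  0.165     ]
[ 0.4654407  -0.32518626]
0.08969722524791132 66.89975134948047
0.08753432748182094 -23.708950435768415
0.08924414398151426 -112.2321243285095
0.08888275479574319 156.59896350150132
blockST (array([ 0.46534071, -0.32998986,  0.14927194]), np.float64(0.0002406985834633158))
```

Block at (0.4655, −0.3258), basket yaw ≈ −22.9°; hook tip at (0.468, 0.170, 0.271), stand yaw ≈ −7.5°, so the saddle is at ≈(0.499, 0.166, 0.245). Grasp now, lift, and weigh.

```bash
cat >> h.py <<'E'
def ft(n=20,dt=.02):
    F=[]
    for _ in range(n):
        robot.pause(dt);o=robot.observe();F.append(np.r_[o["ft_force"],o["torque"]])
    return np.mean(F,0),np.std(F,0)
E
python3 - <<'E'
from h import *
np.set_printoptions(precision=3,suppress=True)
robot.move_pose([.4655,-.3258,.30],[180,0,157.1])
f0=ft();print("empty",f0)
robot.line_to([.4655,-.3258,.203],vel=.12,guard=6)
print(robot.observe()["tool_pos"])
robot.set_gripper(0.0)
o=robot.observe();print(o["gripper_width"],o["gripper_force"],o["ft_force"])
robot.line_to([.4655,-.3258,.395],vel=.12)
f1=ft();print("W",f1[0]-f0[0],f1[1]);np.save("f0.npy",f0[0])
o=robot.observe();print(o["time"],o["tool_pos"],o["gripper_width"])
cv2.imwrite("pics/s2.png",robot.grab_frame("side"));cv2.imwrite("pics/w2.png",robot.grab_frame("wrist"))
E
```

```text
empty (array([-0.156, -0.023,  0.14 , -0.003, -0.015,  0.003]), array([0.665, 0.447, 0.703, 0.027, 0.022, 0.03 ]))
[ 0.466 -0.326  0.204]
0.016961968353784627 59.38518583774567 [-0.12  -1.701  1.195]
W [ 0.122 -0.023 -5.663  0.016  0.009 -0.001] [0.447 0.555 0.517 0.034 0.022 0.03 ]
9.3 [ 0.465 -0.326  0.395] 0.01725950865998005
```

```bash
python3 - <<'E'
from h import *
np.set_printoptions(precision=3,suppress=True)
robot.line_to([.413,.177,.395],vel=.2,rotation=[180,0,172.5])
robot.pause(.3)
o=robot.observe();print(o["time"],o["tool_pos"],o["tcp_rot"])
s=robot.grab_frame("side");t=robot.grab_frame("top");w=robot.grab_frame("wrist")
S,T,W=cal("side"),cal("top"),cal("wrist")
for n,im,C in(("S",s,S),("T",t,T),("W",w,W)):
    print(n,blob(orange(im)),proj(C,o["tool_pos"]-[0,0,.054]),proj(C,[.4677,.1698,.271]))
cr=lambda im,x,y,w,h:cv2.resize(im[y:y+h,x:x+w],(400,300),interpolation=cv2.INTER_CUBIC)
cv2.imwrite("pics/o.png",np.hstack([cr(s,180,110,160,120),cv2.resize(w,(400,300))]))
E
```

```text
12.375 [0.413 0.177 0.395] [-179.999    0.003  172.486]
S [] [224.294 156.371] [249.225 179.504]
T [(array([607.3, 112.2]), array([602,  74,  11,  76, 185], dtype=int32))] [252.791 288.607] [258.153 269.258]
W [(array([318.9, 361.4]), array([ 297,  345,   44,   33, 1303], dtype=int32))] [317.87  339.764] [318.506 353.353]
```

View pics/o.png

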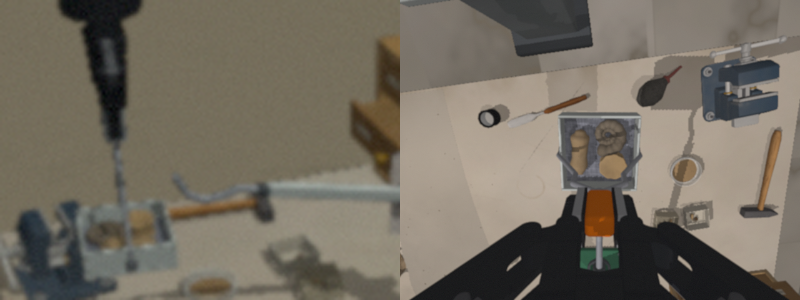

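Clear on all sides: the bail stands outside and above the hook tip and is centred on it. Move in over the tip and lower, following the hook's arc while watching forces.

```bash
cat >> h.py <<'E'
U=np.array([-.9914,.1305,0]);V=np.array([.1305,.9914,0])
S0=np.array([.4994,.1656,.245])
def tcp(th,off=(0,0)):   # TCP for the bail apex on the saddle at sink angle th
    return S0+U*(.28*(np.cos(th)-1)+.038*np.sin(th)+off[0])+V*off[1]+[0,0,.038*(np.cos(th)-1)-.28*np.sin(th)+.084]
def rep(n=15):
    f=ft(n)[0]-np.load("f0.npy");print("t%.1f z%.3f u%.2f v%.2f Fz%.2f M"%(robot.observe()["time"],robot.observe()["tool_pos"][2],f[:3]@U,f[:3]@V,f[2]),f[3:].round(3));return f
E
python3 - <<'E'
from h import *
p=tcp(0);robot.line_to([p[0],p[1],.395],vel=.12);rep()
robot.line_to([p[0],p[1],.338],vel=.05,guard=4);rep()
for th in(-.01,.01,.03,.05):
    robot.line_to(tcp(th),vel=.02);f=rep()
    if np.hypot(f[:3]@U,f[:3]@V)>3:break
cv2.imwrite("pics/s3.png",cv2.resize(robot.grab_frame("side")[130:250,200:360],(640,480),interpolation=cv2.INTER_CUBIC))
E
```

```text
t13.7 z0.395 u-0.19 v-0.24 Fz-5.14 M [-0.005  0.017  0.012]
t15.2 z0.338 u-0.26 v-0.02 Fz-5.49 M [ 0.     0.023 -0.001]
t15.9 z0.332 u-0.36 v-0.05 Fz-5.43 M [ 0.005  0.018 -0.012]
t16.6 z0.326 u-0.49 v-0.15 Fz-3.91 M [-0.077 -0.06  -0.005]
t17.3 z0.321 u-0.25 v-0.63 Fz-3.36 M [-0.103 -0.021 -0.008]
t17.9 z0.315 u-0.27 v-0.57 Fz-2.77 M [-0.108 -0.018  0.004]
```

View pics/s3.png

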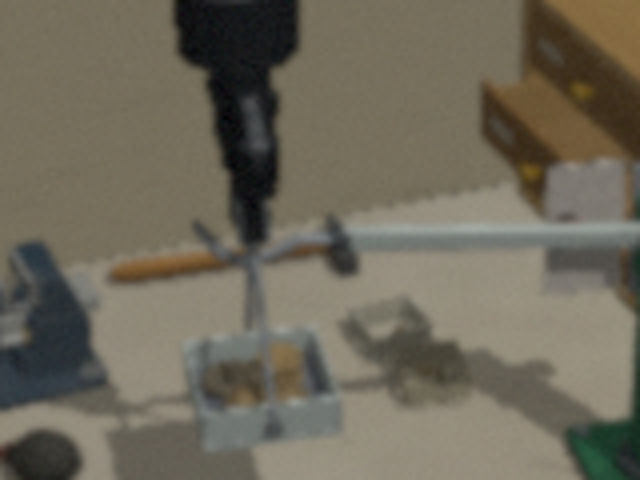

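The bail sits in the dip, fingers straddling the hook. There is a small sideways force (−0.6 N along V), so relieve it by shifting along −V while lowering further.

```bash
python3 - <<'E'
from h import *
for th,v in((.05,-.001),(.05,-.002),(.10,-.002),(.14,-.002)):
    robot.line_to(tcp(th,(0,v)),vel=.02);print(th,v,end=" ");rep(20)
E
```

```text
0.05 -0.001 t18.6 z0.315 u-0.24 v4.68 Fz-2.95 M [ 1.03  -0.124  0.011]
0.05 -0.002 t19.2 z0.315 u1.19 v4.50 Fz-2.86 M [1.109 0.195 0.006]
0.1 -0.002 t20.4 z0.301 u1.64 v4.55 Fz-1.79 M [1.159 0.276 0.002]
0.14 -0.002 t21.4 z0.290 u1.68 v4.91 Fz-1.01 M [1.157 0.264 0.006]
```

```bash
python3 - <<'E'
from h import *
u,v=0,-.002;th=.14
for k in range(7):
    v+=.0005
    robot.line_to(tcp(th,(u,v)),vel=.01);print(u,v,end=" ");f=rep(12)
    if f[:3]@V<1:break
np.save("uv.npy",[u,v,th])
E
```

```text
0 -0.0015 t21.9 z0.290 u1.29 v2.38 Fz-0.96 M [0.561 0.312 0.003]
0 -0.001 t22.3 z0.290 u0.85 v0.83 Fz-0.96 M [0.268 0.184 0.005]
```

```bash
python3 - <<'E'
from h import *
u,v,th=np.load("uv.npy")
for du,dv,dt in((.0005,.0002,0),(0,0,.035),(0,0,.012)):
    u+=du;v+=dv;th+=dt
    robot.line_to(tcp(th,(u,v)),vel=.015);print(u,v,th,end=" ");rep(25)
np.save("uv.npy",[u,v,th])
E
```

```text
0.0005 -0.0008 0.14 t23.0 z0.290 u-0.54 v2.03 Fz-1.22 M [ 0.464 -0.15  -0.014]
0.0005 -0.0008 0.17500000000000002 t24.2 z0.280 u-1.68 v2.65 Fz-0.21 M [ 0.579 -0.377 -0.006]
0.0005 -0.0008 0.18700000000000003 t25.0 z0.276 u-0.67 v2.96 Fz0.04 M [ 0.68  -0.193  0.007]
```

```bash
python3 - <<'E'
from h import *
u,v,th=np.load("uv.npy")
for k in range(8):
    f=rep(25);fu,fv,fz=f[:3]@U,f[:3]@V,f[2]
    if abs(fu)<.4 and abs(fv)<.4 and abs(fz)<.2:break
    u+=.0002*fu;v-=.0002*fv*(-1) if 0 else 0
    v+=(.0002*fv);th+=-.03*fz if abs(fz)>.1 else 0
    robot.line_to(tcp(th,(u,v)),vel=.01);print("%.5f %.5f %.4f"%(u,v,th),end=" ")
np.save("uv.npy",[u,v,th])
E
```

```text
t25.4 z0.276 u-0.24 v3.12 Fz-0.02 M [ 0.727 -0.11  -0.003]
0.00045 -0.00018 0.1870 t26.1 z0.276 u0.79 v0.98 Fz-0.17 M [0.232 0.182 0.01 ]
0.00061 0.00002 0.1920 t26.8 z0.275 u0.10 v-1.28 Fz-0.01 M [-0.284  0.131 -0.004]
0.00063 -0.00024 0.1920 t27.4 z0.275 u-0.13 v-0.37 Fz0.15 M [-0.102  0.036  0.006]
```

```bash
python3 - <<'E'
from h import *
u,v,th=np.load("uv.npy")
f=rep(60);fz=f[2]
if abs(fz)>.12 or abs(f[:3]@V)>.4 or abs(f[:3]@U)>.5:
    th-=.03*fz;u+=.0001*(f[:3]@U);v+=.0001*(f[:3]@V)
    robot.line_to(tcp(th,(u,v)),vel=.01);robot.pause(.3);f=rep(60)
if abs(f[2])<.25 and np.hypot(*f[:2])<.8:
    a=robot.grab_frame("side")
    robot.set_gripper(.06)
    robot.pause(.3);b=robot.grab_frame("side");p=robot.observe()["tool_pos"]
    robot.line_to(p+[0,0,.13],vel=.08);robot.pause(.5);c=robot.grab_frame("side");w=robot.grab_frame("wrist")
    cr=lambda im:cv2.resize(im[150:270,200:360],(400,300),interpolation=cv2.INTER_CUBIC)
    cv2.imwrite("pics/f.png",np.vstack([np.hstack([cr(a),cr(b)]),np.hstack([cr(c),cv2.resize(w,(400,300))])]));rep(5)
E
```

```text
t28.4 z0.275 u-0.48 v0.04 Fz-0.02 M [ 0.001 -0.043  0.   ]
t31.8 z0.405 u-0.30 v0.29 Fz0.14 M [ 0.012  0.021 -0.003]
```

View pics/f.png

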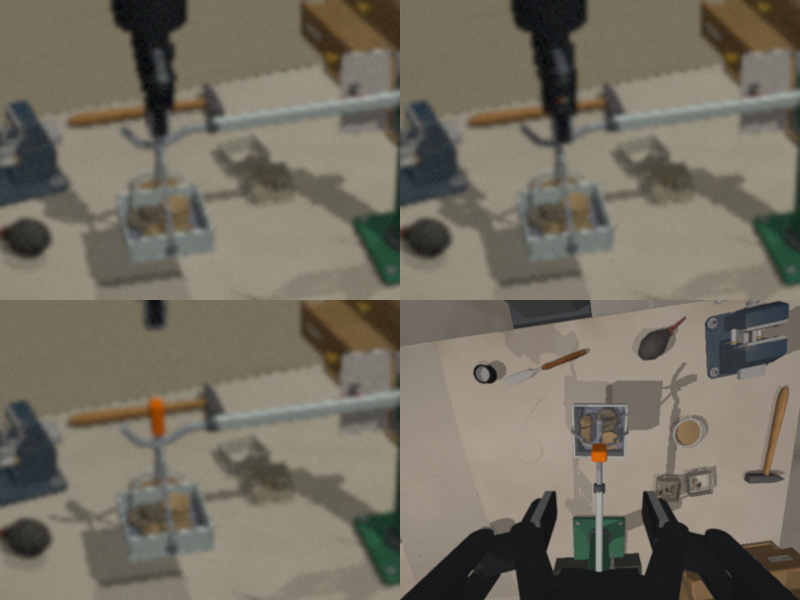

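The basket hangs from the dip (block at (157,417) in the lower-left crop, tray in the same place before and after release), with the gripper clear above. A last stillness check, then hand in.

```bash
python3 - <<'E'
from h import *
for _ in range(4):
    print([b[0] for b in blob(orange(robot.grab_frame("side")))],[b[0] for b in blob(orange(robot.grab_frame("wrist")))]);robot.pause(.6)
print(robot.observe()["time"],robot.job_done())
E
```

```text
[array([262.5, 195.7])] [array([318.3, 249. ])]
[array([262.5, 195.7])] [array([318.3, 249.1])]
[array([262.5, 195.7])] [array([318.2, 249.1])]
[array([262.5, 195.7])] [array([318.1, 249.1])]
the job is handed in; nothing more can be done
34.5917 None
```

The basket hangs freely and still in the balance hook, released with under 0.1 N of vertical imbalance by the wrist force reading; the arm showed no visible jump, the jar, loupe and dish were not touched, and the job was handed in at 34.6 s.

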